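Rock the angle gauge on the bone knuckle to its index

TASK

Pick up the standing angle gauge by its black grip and set it upright on the knuckle of the bone in the holder, its notched foot straddling both lumps. Then rock it on the knuckle until its swinging pointer settles between the two pins of its index, and finish while still holding it there, resting lightly on the knuckle. Press gently and leave the loose bone, the caliper and the tray where they are.

Things in the scene. Friction and masses are not known exactly. Their poses are not given: they have to be found in the camera images.
- gauge: Loose angle gauge, about 0.3 kg, standing on the table on its wooden foot, 44 (x) by 100 (y) by 26 mm high. White dial plate 8 (x) by 110 (y) mm from 26 to 124 mm height; pointer and pins stand out up to 14 mm on its +x face, above the foot. Origin: centre of the foot's underside; z up, x the normal of the dial face that carries the pointer, y along the plate's width.
- grip (a point): Middle of the gauge's black square grip, on its axis 152 mm above its underside. The grip is 24 by 24 mm, from 124 to 176 mm height, and can be pinched along the gauge's x or y.
- saddle (a point): Point 2.2 mm below the centre of the foot's underside; it coincides with point knuckle when the notch is seated, at any rocking angle. The V notch runs along the gauge's x across the middle of the underside: apex 20 mm above the underside, faces 50 deg either side of vertical, mouth about 44 mm wide.
- pointer (a joint): Pendulum pointer, a thin dark bar with a bob, pivoted 116 mm above the gauge's underside about the gauge's x axis. It hangs plumb and settles within about 1 s. In rad: 0 with the gauge upright, positive when the tip lies towards the gauge's +y. Rocking the gauge by an angle a about its own +x makes it read -a.
- index (a joint): Setting of the index: a small dark fork of two radial pins near the lower edge of the dial, about 17 mm apart centre to centre, on the same pivot and with the same sign as the pointer (0 straight down, positive towards the gauge's +y). It is set anywhere between 0.22 and 0.42 rad and stays put.
- pointer_tip (a point): Tip of the pointer, 78 mm from the pivot.
- mark (a point): Midpoint between the two pins of the index, 78 mm from the pivot; 4.5 mm here is 0.06 rad.
- rest: Fixed holder: dark wooden block 110 by 110 by 24 mm with a steel collar (diameter 42 mm, top at 34 mm). Origin: centre of its underside on the table; x runs along the knuckle's two lumps. An upright bone stub stands in the collar on a spring: it gives up to 10 mm downwards, beginning at about 2 N and bottoming at about 10 N.
- knuckle (a point): Centre of the bone's knuckle, 74 mm above the table before it is pressed. The knuckle is two round lumps in a row along the holder's x axis: radius 17 mm at 13 mm towards +x, radius 15 mm at 13 mm towards -x, joined by a roll of radius 11 mm. The gauge's notch sits over them with the gauge's x along the holder's x, either way round; the larger lump carries it.
- long_bone: Loose long bone, about 300 mm long, 35 mm high, lying on the table; bystander. Origin under its middle, x along it.
- caliper: Steel caliper 200 mm long lying flat, 9 mm high; bystander. Origin under its beam's middle, x along the beam, jaws towards +y.
- tray: Open grey tray 90 by 120 by 30 mm; bystander. Origin: centre of its underside.
Mind the look-alikes: they are no part of the job. What is shaped like the rest but purple is not meant.

How it is judged:
By the outcome, as a careful person would: the job done as asked, in the order asked, and still so for the second after the job is handed in, while the arm keeps its last pose, push and grip.
It also fails if it takes over 43 s, if anything falls off the work surface, if the arm or the gripper's body presses on something with over 40 N, if the wrist force passes 120 N, or if a joint passes its speed limit or range.

ROBOT

A 6-joint arm with a two-finger parallel gripper is mounted at the origin on the work surface. World frame = base frame: x ahead of the robot, y to its left, z up, the work surface at z = 0. Lengths are in mm, angles in rad, forces in N, time in s.
With the tool pointing down it reaches from about 350 to 775 mm from the base axis. Payload 7.3 kg.
Tool frame: the origin (TCP) lies midway between the tips of the shut fingers; the grasp point (between the pads) lies 19 mm behind it; x points along the fingers, y is the direction in which the jaws open and shut, and the axes are right-handed (so a half turn about x gives the same grasp; the last joint's range is limited). The gripper opens to 92 mm and grips with 3 to 60 N. Pads are 19 mm wide; open, the fingers measure 130 mm over their backs; the gripper's body (75 mm by 190 mm) begins 47 mm behind the grasp point.
Start: joints at [-1.331, 0.342, 1.524, -0, 1.275, -0.146], TCP at [197.581, -486.422, 226.741] pointing down, gripper open.
Joint ranges: [-2.53, 2.53], [-0.77, 2.02], [0.04, 2.7], [-1, 4.14], [0.28, 2.66], [-3.11, 3.11]. Speed limits (rad/s): [2.57, 2.57, 3.14, 3.14, 3.14, 3.14].

INTERFACE

Orientations are given as [roll, pitch, yaw] about the fixed x, y, z axes, in that order (R = Rz(yaw) Ry(pitch) Rx(roll)).
In Python, from plant import get_obs, capture, close_job gives the robot as it stands. The module is installed in compiled form; this text tells all that it offers.
- The arm moves only by the tool send_rows, never from a script. Its argument "moves" is a list of rows, each a list of 4 numbers: the shift along the tool's x, y, z in mm, then the turn about the tool's x in degrees. In form: [[tx, ty, tz, yaw], ...]. A call has 1 to 8 rows; each row shifts and turns the commanded pose from where the row before left it, along the tool's axes as they then stand; what a row does not reach is not made up. A row lasts 1/8 s, in which the tool goes at most 62.5 mm and 10.7 degrees, less where a joint would pass 70% of its speed; a pose out of reach is approached as far as the arm can. A call with a gripper value outside its range is refused whole. "hand" is the opening, from 0 (shut) to 1 (fully open), set as the call begins (left out, the last holds). The fingers move at their own pace and stop on an object; the grip force is fixed at half the most. Time passes only in rows, so rows that do not move let the fingers close. It gives the time, the measured TCP pose, the force and the opening at its end, in the units of the state.
- get_obs(): the state, without advancing time (a new reading comes with each control period).
- capture(name): name is "side" or "top" or "wrist"; returns a dict with "image" (384x512x3 uint8, red, green, blue), "K" (3x3 intrinsics, pixels), "position" and "attitude" of the camera in the world; the wrist camera has in their place "mount" (4x4, takes a point from camera to tool coordinates, whose origin is the TCP and whose axes are the tool frame's). Camera axes: x right, y down, z forward; pixel columns grow to the right and rows downward; lengths in mm; the calibration is good to about 2 mm. A picture is of the moment at which its call begins: read the wrist's pose just before it. There is no depth.
- close_job(): hands the job in, once; it reports no verdict.
The state is a dict: "time": time; "joint_positions": joint angles; "dq": joint speeds; "tau": joint torques, N m; "tool_pos": TCP position; "tcp_rot": TCP orientation; "contact_force": force on the tool from outside, world axes, zero at the start; "moment": the same for the moment, N m; "grip_width": finger opening in mm.
Only numpy, scipy, OpenCV 4.12 (cv2) and the standard library are available. Lean on these libraries where they do the work, as an engineer would, in place of code of your own. Each camera call takes 0.05 s, during which the arm holds its last target. There are 200 camera calls.

## Working session

There is one attempt and no reset: what is moved stays moved. The work goes in short steps, Python scripts to look and compute and a tool call to move; the robot and the scene stay as the last step left them, time stands still between calls to the robot, and variables do not carry over. Pictures are saved under pics/ and viewed, about 8 in all and at most 12, crops included, and the job is handed in when it is done.

Besides the shell and the picture viewer there is one more tool, called after "Call:" as a command line: name --pt "numbers of a row" for each row, then --argument value for the rest. send_rows: Moves the arm, as the interface text tells. Its arguments: {"type":"object","properties":{"moves":{"type":"array","items":{"type":"array","items":{"type":"number"}}},"hand":{"type":"number"}},"required":["moves"]}

```bash
mkdir -p pics
cat > h.py <<'E'
import numpy as np, cv2, json
from plant import get_obs, capture, close_job
from scipy.spatial.transform import Rotation as R
def snap(n,f):
    o=get_obs(); c=capture(n); cv2.imwrite(f'pics/{f}.png',c['image'][:,:,::-1])
    np.savez(f'pics/{f}.npz',**{k:np.array(v) for k,v in c.items()}); return o,c
E
python3 - <<'E'
from h import *
ims=[]
for n in('side','top'):
    o,c=snap(n,n+'0'); print(n,c['K'],c['position'],c['attitude']); ims.append(c['image'][:,:,::-1])
o=get_obs();print({k:np.round(v,3) for k,v in o.items()})
E
```

```text
side [[483.78085954   0.         260.99795812]
 [  0.         483.78085954 192.2354146 ]
 [  0.           0.           1.        ]] [592.65741802 771.686734   682.4857922 ] [-2.16241802 -0.01960811 -3.11959417]
top [[360.49373958   0.         253.57388337]
 [  0.         360.49373958 188.51412287]
 [  0.           0.           1.        ]] [458.89950926 -38.06401145 967.86585872] [-2.95122688  0.00316955 -1.5926213 ]
{'time': np.float64(0.1), 'joint_positions': array([-1.331,  0.343,  1.525, -0.   ,  1.275, -0.146]), 'dq': array([ 0.001, -0.002, -0.001, -0.   ,  0.   , -0.   ]), 'tau': array([ 1.0000e-03, -4.3201e+01, -2.4469e+01,  7.2000e-02,  5.3000e-02,
       -0.0000e+00]), 'tool_pos': array([ 197.484, -486.067,  226.104]), 'tcp_rot': array([-1.706,  1.569,  1.822]), 'contact_force': array([-0.177, -0.199,  0.229]), 'moment': array([ 0.001, -0.017, -0.004]), 'grip_width': np.float64(91.842)}
```

View pics/top0.png

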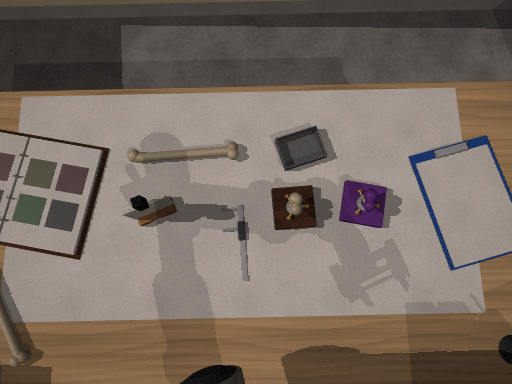

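View pics/side0.png

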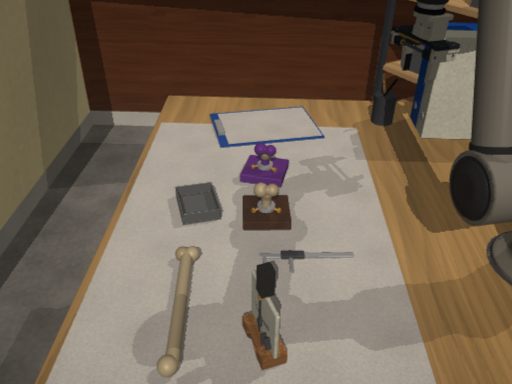

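The top view shows the gauge with its foot at about (157,211) and grip at (139,203). There are two holder candidates: the dark-brown one at (294,207) and a purple one at (363,203). Brown fits the description, and purple is the named look-alike. The enlarged crop below is to confirm this.

```bash
cat >> h.py <<'E'
def cam(f):
    d=np.load(f'pics/{f}.npz'); return d['image'],d['K'],d['position'],R.from_euler('xyz',d['attitude'])
def ray(f,uv):
    _,K,p,r=cam(f); uv=np.atleast_2d(uv).astype(float)
    return p, r.apply(np.c_[uv,np.ones(len(uv))]@np.linalg.inv(K).T)
def onz(f,uv,z):
    p,d=ray(f,uv); return p+d*((z-p[2])/d[:,2])[:,None]
def proj(f,X):
    _,K,p,r=cam(f); q=r.inv().apply(np.atleast_2d(X)-p)@K.T; return q[:,:2]/q[:,2:]
def tri(fa,a,fb,b):
    p,d=ray(fa,a);q,e=ray(fb,b);d=d[0]/np.linalg.norm(d);e=e[0]/np.linalg.norm(e)
    s=np.linalg.lstsq(np.c_[d,-e],q-p,rcond=None)[0]; A=p+s[0]*d;B=q+s[1]*e
    return (A+B)/2,np.linalg.norm(A-B)
E
python3 - <<'E'
from h import *
T=cam('top0')[0][:,:,::-1];S=cam('side0')[0][:,:,::-1]
def c(im,x,y,w,h): return cv2.resize(im[y:y+h,x:x+w],(400,300),interpolation=cv2.INTER_CUBIC)
a=np.vstack([np.hstack([c(T,115,180,80,60),c(T,254,177,80,60)]),np.hstack([c(S,198,256,150,112),c(S,226,170,80,60)])])
cv2.imwrite('pics/crop1.png',a)
hs=cv2.cvtColor(T,cv2.COLOR_BGR2HSV); print('rest px',hs[188,275+5],hs[224,310],'foot',hs[212,160])
for n,z,uv in[('grip',176,(139,203)),('foot',26,(157,211)),('rest',24,(294,207)),('purple',24,(363,203))]: print(n,onz('top0',uv,z).round(0))
E
```

```text
rest px [  6 133  46] [ 11 170  54] foot [ 14 165  51]
grip [[584. 216. 176.]]
foot [[586. 216.  26.]]
rest [[ 589. -145.   24.]]
purple [[ 595. -327.   24.]]
```

View pics/crop1.png

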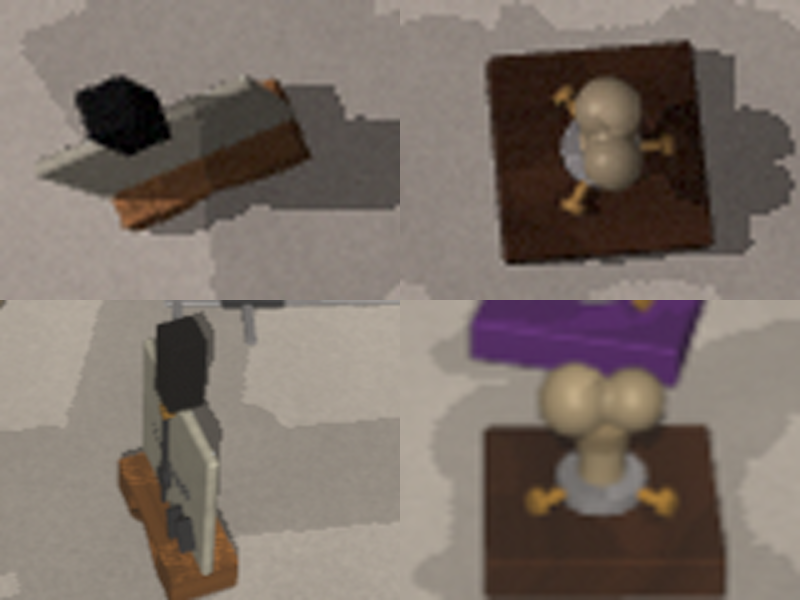

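The crop confirms that the brown block with the bone-coloured knuckle is the rest. The gauge's pointer face looks towards +x/+y, and its pins lie at the near (+y) end. Next I take measurements from both views.

Run:
```python
from h import *
T=cam('top0')[0];S=cam('side0')[0]
# grip masks
def blob(im,box,thr):
    x,y,w,h=box; m=(im[y:y+h,x:x+w].max(2)<thr).astype(np.uint8)
    n,l,s,c=cv2.connectedComponentsWithStats(m); k=1+s[1:,4].argmax(); return c[k]+[x,y],s[k]
t,a=blob(T,(126,192,28,22),32); s,b=blob(S,(245,255,45,45),50)
print('grip px',t,a,s,b,tri('top0',t,'side0',s))
# rest
uv=[(272,188.6),(312,185.4),(316.4,226),(275.6,229.4)]
P=onz('top0',uv,24);print(P.round(1),np.linalg.norm(P-np.roll(P,-1,0),axis=1),P.mean(0))
e=(P[1]-P[0])+(P[2]-P[3]); f=(P[0]-P[3])+(P[1]-P[2]); print('yaw',np.degrees(np.arctan2(f[1],f[0])),np.degrees(np.arctan2(e[1],e[0]))+90)
for n,a,b in(('big',(295.6,198.4),(260.4,189.6)),('small',(296.4,209.4),(273,190))): print(n,tri('top0',a,'side0',b),onz('top0',a,74))
# gauge foot line: top edge corners at z=26 near edge, crop
c=lambda x,y:(115+x/5,180+y/5)
P=onz('top0',[c(115,200),c(295,122)],26);d=P[1]-P[0];print('foot edge',P,np.hypot(*d[:2]),np.degrees(np.arctan2(d[1],d[0]))+90)
P=onz('top0',[c(38,175),c(250,80)],124);d=P[1]-P[0];print('plate top',P,np.hypot(*d[:2]),np.degrees(np.arctan2(d[1],d[0]))+90)
o=get_obs();print(R.from_euler('xyz',o['tcp_rot']).as_matrix().round(3))
```

```text
grip px [139.2962963  202.86772487] [  5   4  18  15 189] [265.37818182 279.51454545] [ 12   8  18  35 550] (array([588.05334968, 223.60945932, 151.52111558]), np.float64(1.1308557618948676))
[[ 639.5  -88.1   24. ]
 [ 645.8 -195.2   24. ]
 [ 537.4 -201.    24. ]
 [ 530.9  -94.1   24. ]] [107.19483748 108.51736807 107.04173187 108.7223577 ] [ 588.38958671 -144.59779361   24.        ]
yaw 3.1095629992959477 3.4243888880659483
big (array([ 602.80581866, -143.76887923,   74.83348828]), np.float64(1.164177143702487)) [[ 603.52714927 -143.93940155   74.        ]]
small (array([ 574.60920049, -144.54325525,   74.29505075]), np.float64(2.0703268521152927)) [[ 575.68470435 -144.71491432   74.        ]]
foot edge [[563.23878918 265.45407651  26.        ]
 [602.42820346 171.93518766  26.        ]] 101.39818915279436 22.736289723341457
plate top [[564.98412987 270.60192774 124.        ]
 [608.14235618 171.88417217 124.        ]] 107.73962949480203 23.614375649113597
[[-0.     0.376 -0.926]
 [ 0.001 -0.926 -0.376]
 [-1.    -0.001 -0.   ]]
```

Call:
send_rows --pt "0 0 0 -10.1" --pt "0 0 0 -10.1" --pt "0 0 0 -10.1" --pt "0 0 0 -10.1" --pt "0 0 0 -10.1" --pt "0 0 0 -10.1" --pt "0 0 0 -10.1" --pt "0 0 0 -10.1" --hand 1

```text
time: 1.1
tool_pos: [197.5, -486.1, 226.3]
tcp_rot: [3.133, 1.57, 1.793]
contact_force: [-0.1, -0.1, -0.3]
grip_width: 91.7
```

Call:
send_rows --pt "0 0 0 -10.1"

```text
time: 1.23
tool_pos: [197.5, -486.2, 226.3]
tcp_rot: [2.956, 1.57, 1.793]
contact_force: [0.8, 0.2, -0.6]
grip_width: 92.1
```

```bash
cat >> h.py <<'E'
def togo(tgt):
    o=get_obs(); M=R.from_euler('xyz',o['tcp_rot']).as_matrix(); y=M[:,1]
    print('t',round(float(o['time']),2),'pos',o['tool_pos'].round(1),'yaw_y',np.degrees(np.arctan2(y[1],y[0])).round(2),'F',o['contact_force'].round(2),'M',o['moment'].round(3),'w',round(float(o['grip_width']),1))
    if tgt is not None: print('tool shift',(M.T@(np.array(tgt)-o['tool_pos'])).round(1))
E
python3 -c "
from h import *
togo((588,223.6,226))"
```

```text
t 1.23 pos [ 197.5 -486.2  226.3] yaw_y 23.34 F [ 0.78  0.15 -0.55] M [ 0.012 -0.127  0.04 ] w 92.1
tool shift [   0.9  639.7 -497. ]
```

Call:
send_rows --pt "0 40 -31 0" --pt "0 40 -31 0" --pt "0 40 -31 0" --pt "0 40 -31 0" --pt "0 40 -31 0" --pt "0 40 -31 0" --pt "0 40 -31 0" --pt "0 40 -31 0"

```text
time: 2.22
tool_pos: [395.7, -131.5, 226.6]
tcp_rot: [-0.546, 1.571, -1.715]
contact_force: [1.4, -0.5, 0.3]
grip_width: 91.8
```

Call:
send_rows --pt "0 40 -31 0" --pt "0 40 -31 0" --pt "0 40 -31 0" --pt "0 40 -31 0" --pt "0 40 -31 0" --pt "0 40 -31 0" --pt "0 40 -32 0" --pt "0 0 0 0"

```text
time: 3.22
tool_pos: [568.2, 179.9, 225.4]
tcp_rot: [-2.256, 1.57, 2.861]
contact_force: [0.7, -0.4, 0.4]
grip_width: 92.1
```

```bash
python3 -c "
from h import *
togo((588,223.6,226))
o,c=snap('wrist','w1'); print(c['K'],c['mount']); togo(None)"
```

```text
t 3.23 pos [568.2 179.9 225.4] yaw_y 23.21 F [ 0.72 -0.39  0.36] M [ 0.025 -0.103  0.06 ] w 92.1
tool shift [ -0.7  35.4 -32.4]
[[298.07110551   0.         254.973365  ]
 [  0.         298.07110551 182.7053807 ]
 [  0.           0.           1.        ]] [[-9.48115905e-04 -2.53508998e-01  9.67332564e-01 -1.58920034e+02]
 [ 9.99999547e-01 -3.20746667e-04  8.96075809e-04  2.32862644e-01]
 [ 8.31054147e-05  9.67332975e-01  2.53509187e-01 -6.74637294e+01]
 [ 0.00000000e+00  0.00000000e+00  0.00000000e+00  1.00000000e+00]]
t 3.27 pos [567.5 178.2 225.5] yaw_y 23.15 F [-0.12  0.2   0.13] M [-0.027 -0.105 -0.047] w 91.7
```

View pics/w1.png

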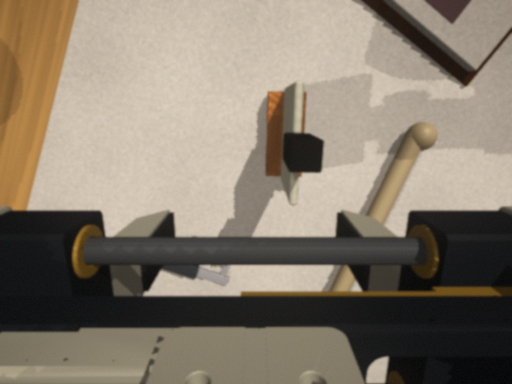

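```bash
cat >> h.py <<'E'
def wcam(o,c):
    M=np.eye(4);M[:3,:3]=R.from_euler('xyz',o['tcp_rot']).as_matrix();M[:3,3]=o['tool_pos'];return M@np.array(c['mount'])
E
python3 - <<'E'
from h import *
o,c=snap('wrist','w2');W=wcam(o,c);K=c['K'];im=c['image']
sub=im[125:185,270:335];m=(sub.max(2)<38).astype(np.uint8)
n,l,s,ce=cv2.connectedComponentsWithStats(m);k=1+s[1:,4].argmax();u=ce[k]+[270,125];print('grip px',u,s[k])
def wz(uv,z):
    d=W[:3,:3]@np.linalg.inv(K)@np.array([*uv,1.]);p=W[:3,3];return p+d*(z-p[2])/d[2]
def pr(X):
    q=K@(W[:3,:3].T@(np.array(X)-W[:3,3]));return q[:2]/q[2]
print('ray at z=150',wz(u,150)); print('est proj',pr((588,223.6,152)))
g=R.from_euler('z',23,degrees=True)
C=[pr(np.array([588,223.6,0])+g.apply([a*12,b*12,z])) for a in(-1,1) for b in(-1,1) for z in(124,176)]
h=cv2.convexHull(np.float32(C));mm=cv2.moments(h);print('pred hull centroid',mm['m10']/mm['m00'],mm['m01']/mm['m00'],'bbox',cv2.boundingRect(h))
for uv in((299,83),(293,203)):print(wz(uv,124))
togo((588,223.6,225))
E
```

```text
grip px [303.59886086 150.54759967] [  15    7   38   37 1229]
ray at z=150 [590.47008081 223.20918678 150.        ]
est proj [301.36473768 149.23781677]
pred hull centroid 303.21908912763973 150.71139108799858 bbox (282, 130, 43, 41)
[568.08324642 270.72917341 124.        ]
[607.83695394 173.66782335 124.        ]
t 3.33 pos [567.3 177.2 225.8] yaw_y 23.07 F [-0.5   0.39  0.11] M [ 0.01  -0.075 -0.014] w 91.6
tool shift [  0.7  37.2 -34.6]
```

Call:
send_rows --pt "0 18.5 -17.3 0" --pt "0 18.5 -17.3 0" --pt "0 0 0 0" --pt "30 0 0 0" --pt "30 0 0 0" --pt "20 0 0 0" --pt "12 0 0 0" --pt "0 0 0 0"

```text
time: 4.32
tool_pos: [587.9, 222.3, 134.3]
tcp_rot: [-1.555, 1.569, -2.725]
contact_force: [0.1, -0.0, 0.3]
grip_width: 91.7
```

```bash
python3 -c "
from h import *
togo((588,223.6,133))"
```

```text
t 4.33 pos [587.9 222.3 134.3] yaw_y 22.95 F [ 0.13 -0.04  0.29] M [-0.033 -0.168 -0.002] w 91.7
tool shift [ 1.3  0.7 -1.2]
```

Call:
send_rows --pt "1 0 -1 0" --pt "0 0 0 0" --pt "0 0 0 0" --pt "0 0 0 0" --pt "0 0 0 0" --pt "0 0 0 0" --pt "0 0 0 0" --hand 0

```text
time: 5.2
tool_pos: [587.9, 224.2, 133.7]
tcp_rot: [-0.722, 1.571, -1.891]
contact_force: [-0.3, 0.5, -0.5]
grip_width: 26.2
```

```bash
python3 -c "
from h import *
togo((588,223.6,133))"
```

```text
t 5.2 pos [587.9 224.2 133.7] yaw_y 23.0 F [-0.32  0.46 -0.48] M [ 0.007 -0.086  0.025] w 26.2
tool shift [ 0.7 -0.1  0.6]
```

Call:
send_rows --pt "0 0 0 0" --pt "0 0 0 0" --pt "-15 0 0 0" --pt "-25 0 0 0" --pt "-30 0 0 0" --pt "-30 0 0 0" --pt "-20 0 0 0" --pt "0 0 0 0"

```text
time: 6.2
tool_pos: [588.6, 224.4, 255.9]
tcp_rot: [1.379, 1.567, 0.21]
contact_force: [0.0, 0.4, -3.8]
grip_width: 24.1
```

```bash
python3 -c "
from h import *
togo((588.7,-144.3,254))"
```

```text
t 6.2 pos [588.6 224.4 255.9] yaw_y 23.01 F [ 0.03  0.36 -3.76] M [-0.017 -0.132 -0.041] w 24.1
tool shift [   1.6 -144.   339.4]
```

Call:
send_rows --pt "0 0 0 6.6" --pt "0 0 0 6.6" --pt "0 0 0 6.6" --pt "0 0 10 0" --pt "0 0 20 0" --pt "0 -5 35 0" --pt "0 -5 40 0" --pt "0 -5 40 0"

```text
time: 7.2
tool_pos: [580.6, 76.0, 253.6]
tcp_rot: [-0.393, 1.57, -1.907]
contact_force: [0.0, 0.1, -3.8]
grip_width: 23.9
```

Call:
send_rows --pt "0 -5 40 0" --pt "0 0 40 0" --pt "0 0 40 0" --pt "0 0 40 0" --pt "0 0 30 0" --pt "0 0 18 0" --pt "0 0 8 0" --pt "0 0 0 0"

```text
time: 8.2
tool_pos: [588.0, -137.3, 253.6]
tcp_rot: [-2.68, 1.57, 2.089]
contact_force: [0.4, 0.8, -4.6]
grip_width: 23.8
```

Run:
```python
from h import *
togo((588.7,-144.3,250))
S=snap('side','s2')[1]['image'][:,:,::-1];T=snap('top','t2')[1]['image'][:,:,::-1]
togo((588.7,-144.3,250))
def c(im,x,y,w,h): return cv2.resize(im[y:y+h,x:x+w],(400,560),interpolation=cv2.INTER_CUBIC)
cv2.imwrite('pics/c2.png',np.hstack([c(S,210,80,115,161),c(T,250,120,100,140)]))
```

```text
t 8.2 pos [ 588.  -137.3  253.6] yaw_y 3.21 F [ 0.35  0.81 -4.61] M [ 0.031 -0.084 -0.019] w 23.8
tool shift [3.6 0.3 7.1]
t 8.3 pos [ 588.1 -136.4  253.8] yaw_y 3.27 F [-0.17  0.39 -2.6 ] M [-0.008 -0.092 -0.007] w 23.9
tool shift [3.8 0.2 7.9]
```

View pics/c2.png

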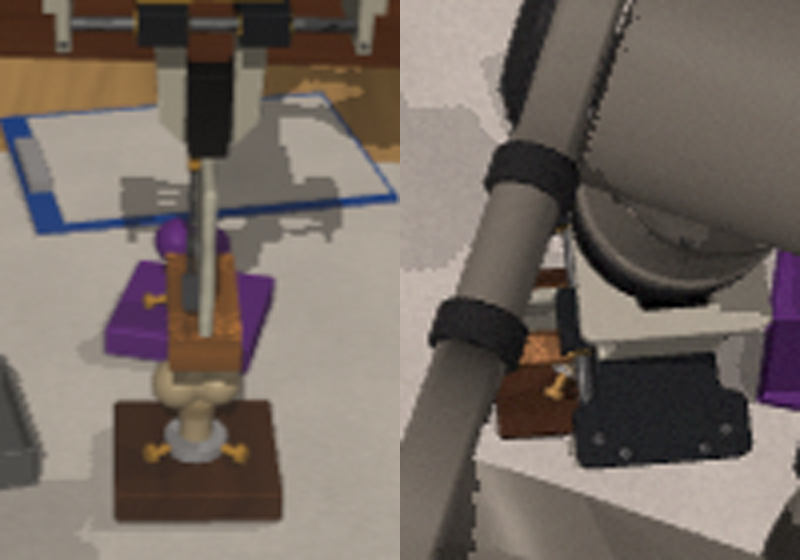

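Call:
send_rows --pt "0 0 0 -10" --pt "0 0 0 -10" --pt "0 0 0 -10" --pt "0 0 0 -10" --pt "0 0 0 -10" --pt "0 0 0 -10" --pt "0 0 0 -10" --pt "0 0 0 -10"

```text
time: 9.3
tool_pos: [588.2, -136.0, 253.8]
tcp_rot: [1.262, 1.571, 1.151]
contact_force: [-0.5, -0.3, -3.0]
grip_width: 23.7
```

Call:
send_rows --pt "0 0 0 0" --pt "0 0 0 0" --pt "0 0 0 0" --pt "0 0 0 0"

```text
time: 9.8
tool_pos: [588.1, -137.3, 253.7]
tcp_rot: [-1.262, 1.571, -1.382]
contact_force: [0.5, 0.9, -2.2]
grip_width: 24.1
```

Run:
```python
from h import *
togo(None)
S=snap('side','s3')[1]['image'][:,:,::-1]
o=get_obs();print(proj('side0',[o['tool_pos']-[0,0,17],o['tool_pos']-[0,0,95]]))
cv2.imwrite('pics/c3.png',cv2.resize(S[110:200,220:310],(600,600),interpolation=cv2.INTER_CUBIC))
```

```text
t 9.8 pos [ 588.1 -137.3  253.7] yaw_y 83.15 F [ 0.48  0.87 -2.18] M [ 0.034 -0.129  0.043] w 24.1
[[268.62164457 126.43523711]
 [267.59787655 159.09182251]]
```

View pics/c3.png

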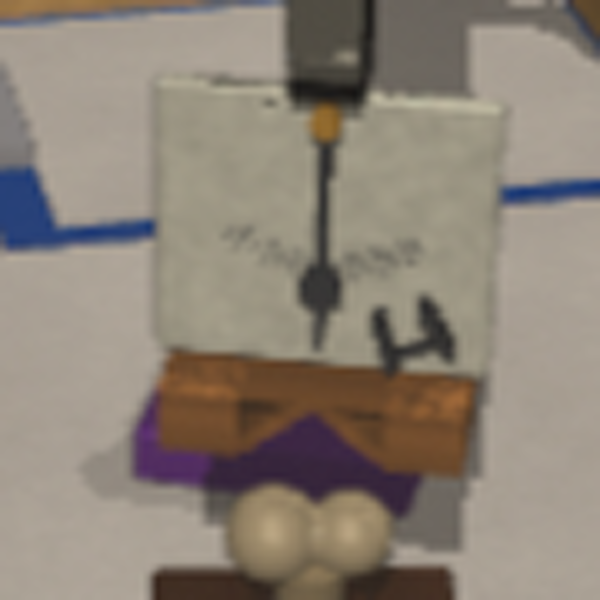

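The crop shows the dial face-on: pivot (326,122), plumb tip (318,345), and the two pins spanning (378,315)-(390,368) and (428,300)-(448,355). I convert these onto the dial plane.

Run:
```python
from h import *
o=get_obs();g=R.from_euler('z',83,degrees=True)
O=o['tool_pos']-[0,0,133]
def pl(uv,off):
    uv=np.array(uv)/6.667+[220-.43,110-.43]
    p,d=ray('side0',uv);n=g.apply([1,0,0]);s=((O+n*off-p)@n)/(d@n)
    return g.inv().apply(p+d*s[:,None]-O)[:,1:]
for off in(8,12):
    q=pl([(326,122),(318,345),(378,315),(390,368),(428,300),(448,355),(156,80),(505,103),(160,350),(490,377)],off)
    pv=q[0];r=q-pv;print('off',off,'pivot',pv.round(1))
    print(np.c_[r,np.hypot(*r.T),np.arctan2(r[:,0],-r[:,1])].round(3)[1:])
    print('mid of pins',np.arctan2(r[2:4,0],-r[2:4,1]).mean()/2+np.arctan2(r[4:6,0],-r[4:6,1]).mean()/2)
```

```text
off 8 pivot [  0.7 116.7]
[[-3.38000e-01 -7.96010e+01  7.96010e+01 -4.00000e-03]
 [ 1.86680e+01 -6.65590e+01  6.91270e+01  2.73000e-01]
 [ 2.32890e+01 -8.57420e+01  8.88490e+01  2.65000e-01]
 [ 3.44140e+01 -5.94850e+01  6.87220e+01  5.24000e-01]
 [ 4.17690e+01 -7.89660e+01  8.93320e+01  4.87000e-01]
 [-5.32650e+01  9.53300e+00  5.41110e+01 -1.74800e+00]
 [ 5.47620e+01  1.13650e+01  5.59290e+01  1.77500e+00]
 [-5.20580e+01 -8.68180e+01  1.01229e+02 -5.40000e-01]
 [ 5.56820e+01 -8.57170e+01  1.02215e+02  5.76000e-01]]
mid of pins 0.38742377397028127
off 12 pivot [  1.2 118.7]
[[-3.36000e-01 -7.92450e+01  7.92460e+01 -4.00000e-03]
 [ 1.85850e+01 -6.62610e+01  6.88180e+01  2.73000e-01]
 [ 2.31850e+01 -8.53590e+01  8.84520e+01  2.65000e-01]
 [ 3.42600e+01 -5.92190e+01  6.84150e+01  5.24000e-01]
 [ 4.15820e+01 -7.86130e+01  8.89330e+01  4.87000e-01]
 [-5.30270e+01  9.49100e+00  5.38700e+01 -1.74800e+00]
 [ 5.45180e+01  1.13150e+01  5.56790e+01  1.77500e+00]
 [-5.18250e+01 -8.64300e+01  1.00777e+02 -5.40000e-01]
 [ 5.54330e+01 -8.53340e+01  1.01758e+02  5.76000e-01]]
mid of pins 0.38742377397028205
```

Call:
send_rows --pt "0 0 0 10" --pt "0 0 0 10" --pt "0 0 0 10" --pt "0 0 0 10" --pt "0 0 0 10" --pt "0 0 0 10" --pt "0 0 0 10" --pt "0 0 0 10"

```text
time: 10.85
tool_pos: [588.1, -137.4, 253.7]
tcp_rot: [-0.747, 1.571, -2.268]
contact_force: [0.1, -0.1, -3.6]
grip_width: 23.9
```

Call:
send_rows --pt "0 0 4 0" --pt "0 0 3.5 0" --pt "10 0 0 0" --pt "14 0 0 0" --pt "8 0 0 0" --pt "0 0 0 0" --pt "0 0 0 0"

```text
time: 11.72
tool_pos: [588.7, -144.8, 222.0]
tcp_rot: [1.076, 1.57, -0.438]
contact_force: [0.3, -0.3, -3.4]
grip_width: 23.9
```

Run:
```python
from h import *
for i in range(3): togo((588.7,-144.3,209.7)); S=snap('side','s4')
cv2.imwrite('pics/c4.png',cv2.resize(S[1]['image'][115:235,220:310,::-1],(450,600),interpolation=cv2.INTER_CUBIC))
```

```text
t 11.72 pos [ 588.7 -144.8  222. ] yaw_y 3.22 F [ 0.28 -0.28 -3.38] M [ 0.024 -0.102 -0.028] w 23.9
tool shift [12.3 -0.  -0.5]
t 11.78 pos [ 588.8 -144.9  222.2] yaw_y 3.22 F [-0.03  0.94 -3.34] M [-0.016 -0.1    0.045] w 23.4
tool shift [12.5 -0.1 -0.6]
t 11.82 pos [ 588.8 -144.8  222.2] yaw_y 3.21 F [-0.45 -0.37 -3.39] M [-0.04  -0.13   0.034] w 24.2
tool shift [12.5 -0.1 -0.6]
```

View pics/c4.png

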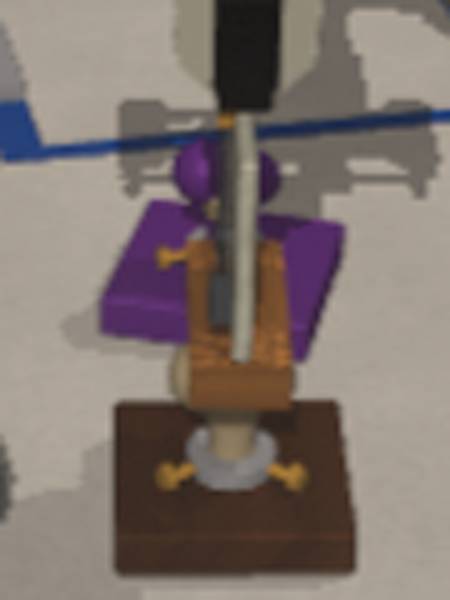

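Run:
```python
from h import *
O=np.array([588.8,-144.8,222.2-133.5]);g=R.from_euler('z',3.2,degrees=True)
P=O+g.apply([[-22,50,0],[22,50,0],[-22,50,26],[22,50,26],[0,55,124]])
print((proj('side0',P)-[220,115])*5)
k=np.array([588.7,-144.2,74]);print((proj('side0',k+g.apply([[13,0,0],[-13,0,0],[30,0,0]]))-[220,115])*5)
```

```text
[[287.92955743 409.27765051]
 [186.73127633 409.58021334]
 [290.27881894 359.25718398]
 [187.6669226  359.48100667]
 [246.23850606 163.32158365]]
[[203.18009352 374.66591313]
 [260.31072675 374.52726027]
 [165.76838247 374.75670926]]
```

Call:
send_rows --pt "4 0 0 0" --pt "3 0 0 0" --pt "2 0 0 0" --pt "0 0 0 0" --pt "0 0 0 0"

```text
time: 12.5
tool_pos: [588.6, -144.8, 212.8]
tcp_rot: [0.828, 1.571, -0.687]
contact_force: [0.5, 0.7, -3.0]
grip_width: 23.5
```

Call:
send_rows --pt "1 0 0 0" --pt "1 0 0 0" --pt "0 0 0 0" --pt "0 0 0 0"

```text
time: 13.0
tool_pos: [588.6, -144.8, 210.8]
tcp_rot: [1.345, 1.571, -0.169]
contact_force: [0.2, 0.7, -2.1]
grip_width: 23.8
```

Call:
send_rows --pt "1 0 0 0" --pt "1 0 0 0" --pt "0 0 0 0" --pt "0 0 0 0"

```text
time: 13.5
tool_pos: [588.6, -144.8, 208.9]
tcp_rot: [1.087, 1.57, -0.428]
contact_force: [-1.4, 0.2, 0.2]
grip_width: 23.9
```

Contact came at TCP z of about 210, against a predicted 209.7. It is now pressing about 3.5 N upright on the knuckle. I hold it briefly, then rock along the arc.

Call:
send_rows --pt "1.5 0 0 0" --pt "0 0 0 0" --pt "0 0 0 0" --pt "0 0 0 0"

```text
time: 14.0
tool_pos: [588.6, -144.8, 207.3]
tcp_rot: [1.201, 1.57, -0.314]
contact_force: [-0.3, 0.7, 0.8]
grip_width: 24.1
```

```bash
python3 -c "
from h import *
togo((588.7,-144.3,208))"
```

```text
t 14.0 pos [ 588.6 -144.8  207.3] yaw_y 3.2 F [-0.31  0.74  0.81] M [ 0.206 -0.033  0.022] w 24.1
tool shift [-0.7  0.1 -0.5]
```

Call:
send_rows --pt "0.1 0 -3 0" --pt "0.1 0 -3 0" --pt "0.1 0 -3 0" --pt "0.2 0 -3 0" --pt "0.3 0 -3 0" --pt "0.3 0 -3 0" --pt "0 0 0 0" --pt "0 0 0 0"

```text
time: 15.0
tool_pos: [587.6, -126.5, 206.1]
tcp_rot: [2.913, 1.57, 1.398]
contact_force: [0.4, -2.9, 0.3]
grip_width: 23.5
```

Run:
```python
from h import *
togo(None)
S=snap('side','s5')[1]['image'];togo(None)
cv2.imwrite('pics/c5.png',cv2.resize(S[115:235,220:310,::-1],(450,600),interpolation=cv2.INTER_CUBIC))
```

```text
t 15.0 pos [ 587.6 -126.5  206.1] yaw_y 3.21 F [ 0.44 -2.87  0.34] M [-0.664 -0.471 -0.049] w 23.5
t 15.05 pos [ 587.6 -126.6  206.1] yaw_y 3.21 F [ 1.48 -1.53  0.65] M [-0.643 -0.456 -0.002] w 24.1
```

View pics/c5.png

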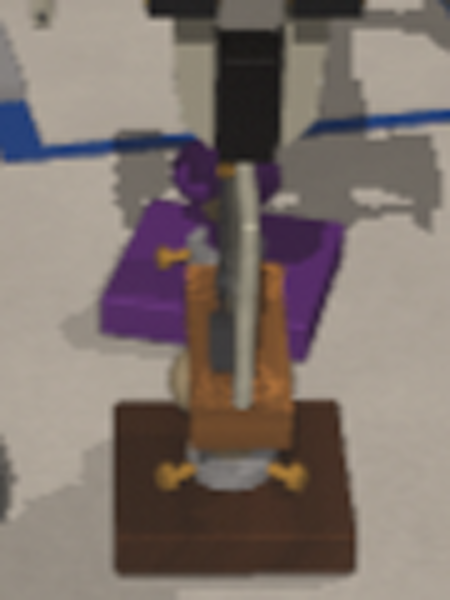

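```bash
cat >> h.py <<'E'
def pred(tcp,a,gh=152.5,org=(220,115),s=5):
    # gauge points in crop px with the grasp point on the TCP (19 mm above it), tilt a
    g=R.from_euler('z',3.2,degrees=True)*R.from_euler('x',-a)
    O=np.array(tcp)+[0,0,19]-g.apply([0,0,gh])
    sad=O+g.apply([0,0,-2.2])
    n=['foot bot','foot top','plate low','plate up','grip top']
    L=[[0,50,0],[0,50,26],[0,55,26],[0,55,124],[0,12,176]]
    q=(proj('side0',O+g.apply(L))-org)*s
    print(a,'saddle',sad.round(1),*[f'{i}:{u[0]:.0f},{u[1]:.0f}' for i,u in zip(n,q)])
E
python3 - <<'E'
from h import *
for a in(0,.06,.118): pred((587.6,-126.5,206.1),a)
E
```

```text
0 saddle [ 587.6 -126.5   70.4] foot bot:239,464 foot top:240,415 plate low:241,421 plate up:248,221 grip top:246,56
0.06 saddle [ 588.1 -135.8   70.7] foot bot:238,457 foot top:239,410 plate low:240,417 plate up:247,225 grip top:246,59
0.118 saddle [ 588.6 -144.7   71.5] foot bot:236,449 foot top:238,404 plate low:239,412 plate up:247,230 grip top:247,62
```

Call:
send_rows --pt "0.4 0 -3.3 0" --pt "0.5 0 -3.3 0" --pt "0.6 0 -3.3 0" --pt "0.6 0 -3.3 0" --pt "0.7 0 -3.3 0" --pt "0.8 0 -3.3 0" --pt "0 0 0 0"

```text
time: 15.92
tool_pos: [586.3, -106.5, 202.4]
tcp_rot: [-2.759, 1.57, 2.01]
contact_force: [0.3, -1.8, 1.5]
grip_width: 23.9
```

```bash
python3 -c "
from h import *
togo(None)"
```

```text
t 15.93 pos [ 586.3 -106.5  202.4] yaw_y 3.22 F [ 0.29 -1.75  1.47] M [-0.657 -0.343 -0.024] w 23.9
```

Call:
send_rows --pt "0.9 0 -3.3 0" --pt "1 0 -3.3 0" --pt "1 0 -3.3 0" --pt "1.1 0 -3.3 0" --pt "1.2 0 -3.3 0" --pt "1.2 0 -3.3 0" --pt "0 0 0 0" --pt "0 0 0 0"

```text
time: 16.92
tool_pos: [585.2, -86.9, 196.1]
tcp_rot: [-2.975, 1.57, 1.793]
contact_force: [0.1, -1.1, 1.9]
grip_width: 23.9
```

Run:
```python
from h import *
togo(None)
S=snap('side','s6')[1]['image'];o=get_obs();togo(None)
for a in(.3,.35,.38,.41):pred(o['tool_pos'],a)
T=snap('top','t6')[1]['image'];w,c=snap('wrist','w6')
cv2.imwrite('pics/c6.png',np.hstack([cv2.resize(S[115:235,220:310,::-1],(450,600),interpolation=cv2.INTER_CUBIC),cv2.resize(c['image'][:,176:336,::-1],(250,600))]))
```

```text
t 16.93 pos [585.2 -86.9 196.1] yaw_y 3.21 F [ 0.06 -1.06  1.94] M [-0.404 -0.211  0.003] w 23.9
t 16.98 pos [585.2 -86.9 196.1] yaw_y 3.21 F [ 0.25 -0.85  1.58] M [-0.392 -0.199  0.003] w 23.7
0.3 saddle [ 587.8 -132.6   67.3] foot bot:237,487 foot top:239,451 plate low:240,461 plate up:250,312 grip top:251,142
0.35 saddle [ 588.2 -139.9   69.8] foot bot:236,476 foot top:239,443 plate low:239,452 plate up:249,313 grip top:251,145
0.38 saddle [ 588.4 -144.2   71.4] foot bot:236,470 foot top:238,438 plate low:239,447 plate up:249,314 grip top:251,147
0.41 saddle [ 588.7 -148.5   73.2] foot bot:235,463 foot top:238,432 plate low:238,442 plate up:249,315 grip top:251,149
```

View pics/c6.png

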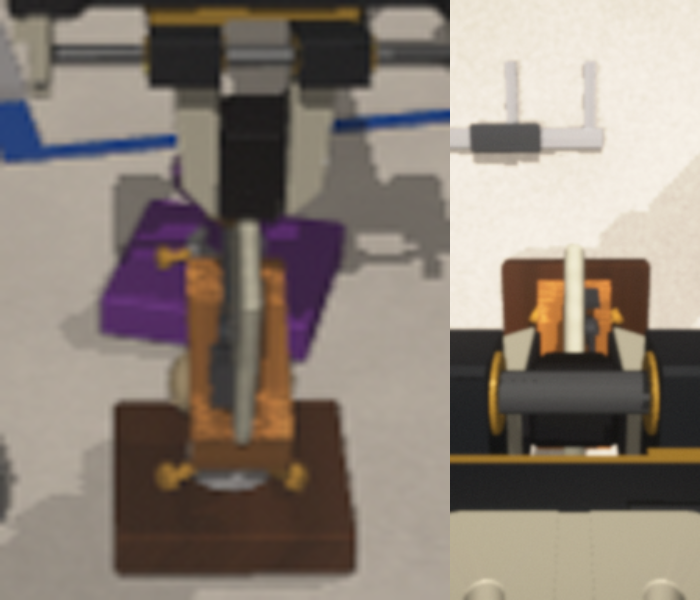

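Foot bottom, foot top and plate corner (470/438/445 px) match a tilt of about 0.38 rad, with the saddle on the knuckle. Next is one enlarged look at the pointer and pins.

Run:
```python
from h import *
S,_=snap('side','s7')[1]['image'],0;w,c=snap('wrist','w7');W=wcam(w,c)
g=R.from_euler('z',3.2,degrees=True)*R.from_euler('x',-.38);O=w['tool_pos']+[0,0,19]-g.apply([0,0,152.5])
def pt(r,t,x=10): return O+g.apply([x,r*np.sin(t),116-r*np.cos(t)])
X=np.array([pt(78,.38),pt(78,.27),pt(78,.49),pt(60,.38)])
q=(c['K']@(W[:3,:3].T@(X-W[:3,3]).T)).T;q=q[:,:2]/q[:,2:];p=proj('side0',X)
print('wrist',q.round(1),'side',p.round(1))
a=cv2.resize(S[155:205,245:285,::-1],(480,600),interpolation=cv2.INTER_CUBIC)
x,y=q[0].astype(int);print('wcrop',x-20,y-37)
b=cv2.resize(c['image'][y-37:y+38,x-20:x+20,::-1],(320,600),interpolation=cv2.INTER_CUBIC)
b=np.clip(b*1.6,0,255).astype(np.uint8);a=np.clip(a*1.8,0,255).astype(np.uint8)
cv2.imwrite('pics/c7.png',np.hstack([a,b]))
```

```text
wrist [[265.6 199.4]
 [265.5 208.7]
 [265.7 190.2]
 [266.4 206. ]] side [[263.1 189.9]
 [262.9 187.6]
 [263.2 191.9]
 [263.3 182.9]]
wcrop 245 162
```

View pics/c7.png

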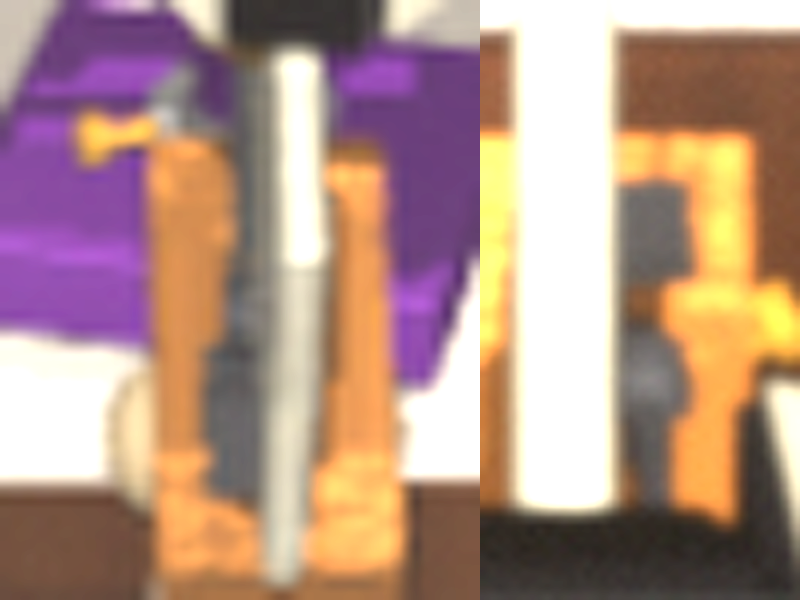

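Run:
```python
from h import *
I=cam('s3')[0];k=6
o=np.array([588.1,-137.3,253.7]);g=R.from_euler('z',83.1,degrees=True);O=o-[0,0,133.5]
# rectify dial plane (x=+9): px = y*5+300, row=(130-z)*5
src=np.float32([[-55,124],[55,124],[55,26],[-55,26]])
p=proj('side0',O+g.apply(np.c_[np.full(4,9.),src])).astype(np.float32)
H=cv2.getPerspectiveTransform(p,np.float32(np.c_[src[:,0]*5+300,(130-src[:,1])*5]))
r=cv2.warpPerspective(I,H,(600,540),flags=cv2.INTER_CUBIC);G=r.max(2)
m=((G<85)).astype(np.uint8);m[515:]=0;m[:40]=0;m[:,:50]=0;m[:,550:]=0
n,l,s,c=cv2.connectedComponentsWithStats(m)
pv=None
for i in range(1,n):
    if s[i,4]>300:
        y,x=np.nonzero(l==i);ln=cv2.fitLine(np.float32(np.c_[x,y]),cv2.DIST_HUBER,0,.01,.01).ravel()
        print(s[i],(c[i]*[.2,-.2]+[-60,130]).round(1),'line ang',np.arctan(ln[0]/ln[1]).round(3))
P=np.array([.7,116.7]);zz,yy=np.mgrid[0:540,0:600];zz=130-zz/5;yy=yy/5-60
rr=np.hypot(yy-P[0],zz-P[1]);th=np.arctan2(yy-P[0],P[1]-zz)
for lo,hi in((30,48),(66,72),(72,77),(77,83),(83,88)):
    b=(rr>lo)&(rr<hi)&(th>-.15)&(th<.65)
    h=[int(G[b&(abs(th-t)<.0125)].mean()) for t in np.arange(-.1,.62,.025)];print(lo,hi,h)
cv2.imwrite('pics/c8.png',r[:,:,::-1])
```

```text
[ 270   96   65  361 8492] [ 0.7 70.7] line ang -0.005
[ 389  357  132  154 7439] [30.8 43.4] line ang -0.826
30 48 [138, 123, 101, 74, 58, 70, 103, 132, 146, 153, 151, 147, 146, 146, 147, 149, 151, 150, 147, 146, 147, 149, 151, 152, 152, 150, 148, 148, 149]
66 72 [154, 150, 132, 97, 71, 86, 129, 152, 157, 159, 161, 161, 158, 136, 91, 58, 70, 113, 145, 156, 158, 157, 139, 99, 62, 68, 106, 144, 157]
72 77 [151, 152, 139, 101, 84, 117, 149, 156, 155, 154, 156, 157, 149, 118, 73, 50, 71, 119, 152, 158, 156, 136, 95, 62, 51, 62, 103, 142, 157]
77 83 [153, 157, 150, 124, 116, 140, 154, 153, 152, 153, 154, 153, 154, 134, 85, 50, 59, 91, 110, 108, 105, 97, 75, 57, 49, 55, 105, 146, 154]
83 88 [120, 112, 105, 105, 109, 112, 118, 124, 127, 128, 129, 131, 132, 118, 82, 53, 61, 89, 104, 102, 99, 105, 94, 65, 53, 77, 127, 151, 151]
```

View pics/c8.png

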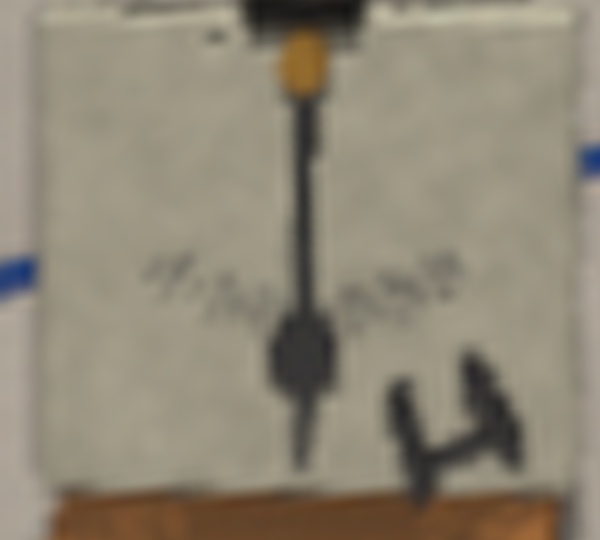

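Call:
send_rows --pt "0 0 -1 0" --pt "0 0 -1 0" --pt "0 0 0 0" --pt "0 0 0 0" --pt "0 0 0 0" --pt "0 0 0 0" --pt "0 0 0 0" --pt "0 0 0 0"

```text
time: 18.18
tool_pos: [585.2, -85.3, 196.1]
tcp_rot: [0.306, 1.571, -1.209]
contact_force: [0.7, -3.4, 1.0]
grip_width: 24.1
```

Call:
send_rows --pt "0 0 0 0" --pt "0 0 0 0" --pt "0 0 0 0" --pt "0 0 0 0" --pt "0 0 0 0" --pt "0 0 0 0" --pt "0 0 0 0" --pt "0 0 0 0"

```text
time: 19.18
tool_pos: [585.2, -85.3, 196.1]
tcp_rot: [0.693, 1.571, -0.822]
contact_force: [0.8, -3.2, 0.7]
grip_width: 24.1
```

Run:
```python
from h import *
S=snap('side','s9')[1]['image'];w,c=snap('wrist','w9');togo(None)
for a in(.36,.39,.42):pred(w['tool_pos'],a)
a=cv2.resize(S[115:235,220:310,::-1],(450,600),interpolation=cv2.INTER_CUBIC)
b=cv2.resize(c['image'][170:230,245:285,::-1],(350,525),interpolation=cv2.INTER_CUBIC)
b=np.vstack([np.clip(b*1.9,0,255).astype(np.uint8),np.zeros((75,350,3),np.uint8)])
cv2.imwrite('pics/c9.png',np.hstack([a,b]))
```

```text
t 19.27 pos [585.2 -85.3 196.1] yaw_y 3.21 F [ 0.74 -2.66  1.75] M [-1.041 -0.246 -0.087] w 23.9
0.36 saddle [ 588.2 -139.7   70.3] foot bot:236,476 foot top:239,443 plate low:239,453 plate up:249,316 grip top:251,148
0.39 saddle [ 588.5 -144.    72. ] foot bot:236,469 foot top:238,438 plate low:239,448 plate up:249,316 grip top:251,149
0.42 saddle [ 588.7 -148.3   73.9] foot bot:235,462 foot top:238,432 plate low:238,442 plate up:249,317 grip top:251,151
```

View pics/c9.png

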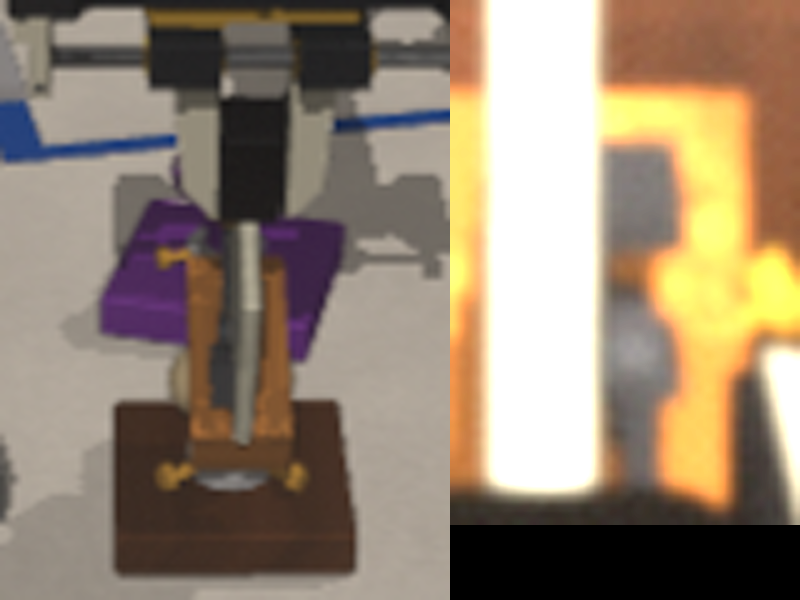

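Call:
send_rows --pt "0.8 0 0 0" --pt "0 0 0 0" --pt "0 0 0 0" --pt "0 0 0 0" --pt "0 0 0 0" --pt "0 0 0 0" --pt "0 0 0 0" --pt "0 0 0 0"

```text
time: 20.27
tool_pos: [585.2, -85.3, 195.3]
tcp_rot: [0.541, 1.571, -0.973]
contact_force: [0.8, -3.9, 2.3]
grip_width: 23.8
```

Run:
```python
from h import *
F=[]
for i in range(5):
    w,c=snap('wrist','w10');F.append(w['contact_force'])
togo(None);print('meanF',np.mean(F,0))
snap('side','s10')
# foot front bottom edge / plate edges: rows of colour change along columns, compare s5-era crops
for f in('s6','s9','s10'):
    I=cam(f)[0].astype(int); col=I[195:215,258:264,:].mean(1); print(f,(col[:,0]).astype(int))
def rowprof(f):
    I=np.load(f'pics/{f}.npz')['image'];return I[180:225,266:269].mean((1,2)).astype(int)
for f in('w7','w9','w10'):print(f,rowprof(f))
```

```text
t 20.52 pos [585.2 -85.3 195.3] yaw_y 3.2 F [-1.48 -3.11  0.9 ] M [-1.073 -0.145 -0.074] w 23.8
meanF [ 0.10348861 -3.08204421  1.62453318]
s6 [115 122 135 137 133 139 134 122  94  93  96  94  91  91  85  82  98  81
  60  60]
s9 [106 106 118 124 131 135 142 123  90  93  95  93  90  90  86  82  98  81
  59  60]
s10 [111 122 138 137 138 138 143 142  94  89  95  95  92  91  86  83  98  81
  60  60]
w7 [119 118 117 110  91  74  68  66  67  67  66  66  65  64  61  60  63  70
  79  81  80  78  76  73  70  70  72  74  79  82  80  76  67  63  62  63
  62  62  61  61  63  62  63  61  55]
w9 [ 99 129 141 140 129 112  88  72  67  66  65  66  65  65  63  62  60  61
  66  72  76  77  75  74  74  77  75  73  76  79  81  77  71  64  62  60
  61  61  62  61  62  62  62  61  57]
w10 [ 97 122 129 129 122 104  82  69  67  67  66  65  66  65  64  61  61  60
  66  75  77  75  74  75  75  76  74  74  76  80  80  78  70  63  61  61
  62  61  61  61  62  62  63  63  59]
```

```bash
python3 -c "
from h import *
print(close_job())"
```

```text
the job is handed in; nothing more can be done
None
```

I picked the gauge up by its grip, seated it upright over both lumps of the brown holder's knuckle, and rocked it to about 0.385 rad. I handed it in at about 20.6 s of the 43 s allowed, still gripped and resting on the knuckle.

**Last checks**
- **Index:** Face-on in the side view before seating, the index measured about 0.385–0.39 rad.
- **Tilt:** Tool position and foot and plate edges in the side view put the final tilt at 0.38–0.39 rad, with the saddle within about 1 mm of the knuckle sideways.
- **Push:** By the wrist force, the gauge pressed on the knuckle with about 5 N. The sensor read +1.6 N, against about −3.3 N with the gauge hanging free.

**Weak points**
- **Pointer between the pins:** The dial is nearly edge-on to the cameras at the end, so I could not see this squarely. An oblique wrist view suggested the pointer may sit about 0.02–0.03 rad short of the mark. That is within 0.06 rad, and part of it may come from how the bob looks from that angle.
- **Final nudge:** My last 2 mm move rocked the gauge only a little, if at all. It left a steady 3 N sideways force, probably because the grip stuck in the pads.
- **Bystanders:** None of the moves went near the loose bone, the caliper or the tray, but I did not measure them again at the end.

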